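# Send shop air to the tall coupler

## Robot

A 7-joint arm with a two-finger parallel gripper is mounted at the origin on the work surface. World frame = base frame: x ahead of the robot, y to its left, z up, the work surface at z = 0. Lengths are in m, angles in rad, forces in N, time in s.
With the tool pointing down it reaches from about 0.425 to 0.925 m from the base axis. Payload 6.8 kg.
Tool frame: the origin (TCP) lies on the centre line of the jaws, within the pads' length; the fingertips stand 11 mm ahead of it and the grasp point (between the pads) lies 8 mm behind it; z points along the fingers, y is the direction in which the jaws open and shut (so a half turn about z gives the same grasp; the last joint's range is limited). The gripper opens to 85 mm and grips with 20 to 120 N. Pads are 22 mm wide; open, the fingers measure 114 mm over their backs; the gripper's body (76 mm by 85 mm) begins 54 mm behind the grasp point. The pads swing forward as they close: fully open they stand 13 mm farther back than shut.
Start: joints at [-1.399, 0.477, 0.022, 1.555, -0.011, 1.109, -0.083], TCP at [0.186, 0.649, 0.242] pointing down, gripper open.
Joint ranges: [-2.96, 2.96], [-0.34, 2.1], [-1.41, 1.46], [0.24, 2.44], [-1.37, 4.51], [0.17, 1.92], [-2.96, 2.96]. Speed limits (rad/s): [2.39, 2.39, 3.14, 3.14, 3.14, 3.14, 3.14].

## Interface

Orientations are given as a rotation vector (axis times angle).
In Python, from bench import r gives the robot as it stands.
- The arm moves only by the tool send_rows, never from a script. Its argument "deltas" is a list of rows, each a list of 7 numbers: the opening, from 0 (shut) to 1 (fully open), then the shift along the tool's x, y, z as a fraction of full scale, then the turn, a rotation vector about the tool's x, y, z as a fraction of full scale. In form: [[hand, x, y, z, ax, ay, az], ...]. A call has 1 to 20 rows; each row is the pose to reach, as a shift and turn from the pose commanded when the call began, along the tool's axes at that moment, turning the shorter way round; what a row does not reach only later rows make up. Full scale, the value 1, is 150 mm for a shift and 180 degrees for a turn. A row lasts 1/12 s, in which the tool goes at most 41.7 mm and 7.16 degrees, less where a joint would pass 70% of its speed; a pose out of reach is approached as far as the arm can. A call with a number of a shift or a turn outside -1 to 1 is refused whole. A call with a gripper value outside its range is refused whole. The fingers move at their own pace and stop on an object; "squeeze" is the grip in N (left out, the last holds). Time passes only in rows, so rows that repeat a pose let the fingers close. It gives the time, the measured TCP pose, the force and the opening at its end, in the units of the state.
- r.get_obs(): the state, without advancing time (a new reading comes with each control period).
- r.grab_frame(name): name is "scene" or "top"; returns a dict with "pixels" (420x560x3 uint8, red, green, blue), "camera_matrix" (3x3 intrinsics, pixels), "dist_coeffs" ([k1, k2, p1, p2, k3] as OpenCV has them; the pictures are not rectified), "rvec" (rotation vector, rad) and "tvec" (3), from world to camera coordinates, as OpenCV has them. Camera axes: x right, y down, z forward; pixel columns grow to the right and rows downward; lengths in m; the calibration is good to about 2 mm. A picture is of the moment at which its call begins. There is no depth.
- r.hand_in(): hands the job in, once; it reports no verdict.
The state is a dict: "clock": time; "joints": joint angles; "qvel": joint speeds; "tau": joint torques, N m; "tcp_pos": TCP position; "orientation": TCP orientation; "contact_force": force on the tool from outside, world axes, zero at the start; "moment": the same for the moment, N m; "grip_width": finger opening in m.
Only numpy, scipy, OpenCV 4.12 (cv2) and the standard library are available. Lean on these libraries where they do the work, as an engineer would, in place of code of your own. Each camera call takes 0.05 s, during which the arm holds its last target. There are 200 camera calls.

## Task

Send compressed air to the tall coupler on the round air selector: with a finger, push the selector's arm round, either way, until it points straight at the tall coupler, and only then push the supply valve's lever from across its pipe until it lies fully in line with it. Only push: the selector arm is merely slipped over its stem and must not be lifted, and the loose things on the bench stay where they are. Finish with the arm still pointing at the coupler, the lever fully open and the robot clear.

Things in the scene. Friction and masses are not known exactly. Their poses are not given: they have to be found in the camera images.
- selector: The air selector's fixed round grey plate, 290 mm across, 20 mm thick, origin at the centre of its underside. Its x axis points at the middle outlet place. A level inlet nipple (28 mm thick, top 26 mm above the bench) sticks out 25 mm beyond its edge to -x. Besides the hub, the outlets and two flat 5 mm bolt heads near the rim, the plate's top is clear.
- hub (a point): Turning axis of the selector arm, at the arm's mid-height, 52 mm above the bench, over the middle of the plate. The steel hub here is 44 mm across; the arm's boss (40 mm across, top at 62 mm, with a cap 24 mm across up to 68 mm) sits on it.
- pointer_mid (a point): Point on the selector arm's centre line, 62 mm out from the axis, 52 mm above the bench. The arm is a level steel bar, 18 mm wide, 20 mm high (42 to 62 mm above the bench; 22 mm free under it), with a pointed end 84 mm from the axis. It turns all the way round about the vertical hub, stiff enough (0.15 N m, some 2.5 N here) to stay where it is left.
- pointer_aim (a point): Imaginary point on the arm's centre line 125 mm out from the axis (41 mm past the arm's tip), 52 mm above the bench: it lies exactly on the vertical axis of an outlet when the arm points straight at that outlet.
- pointer (a joint): Turn of the selector arm in rad, growing anticlockwise seen from above; 0 points at the middle one of the three outlet places, which stand at -0.87, 0 and +0.87 rad; the arm starts somewhere on the side without outlets.
- pointer_lift (a joint): Height in m by which the arm has been lifted on its stem: 0 seated. It can slide up 40 mm; about 5 N lifts it. Past 8 mm the run is failed.
- coupler: The tall coupler: the outlet to be chosen. Brass, 65 mm tall with a thick sleeve 36 mm across high on a narrower neck; tallest of the three. Origin at the centre of its foot, on the plate's top (20 mm above the bench), 125 mm from the hub axis. Top at 85 mm above the bench. Fixed. The three outlets change places between runs.
- plug: Another outlet, closed with a low hexagonal brass plug, 40 mm across and 22 mm tall. Origin at the centre of its foot, 125 mm from the hub axis. Fixed.
- tap: Another outlet, a small brass tap 34 mm tall with a level crossbar 56 mm long. Origin at the centre of its foot, 125 mm from the hub axis. Fixed.
- lever_pivot (a point): Turning axis of the supply valve's lever, at the lever's mid-height (75 mm above the bench). The valve is a fixed brass ball valve in a level steel pipe 220 mm long and 24 mm thick (pipe top 47 mm above the bench; brass body 42 mm thick, top 56 mm; the valve's two clamp blocks, 60 mm wide, have their tops at 50 mm).
- lever_end (a point): Point on the lever's centre line in the middle of its black sleeve, 85 mm from the lever's pivot axis, 75 mm above the bench. The lever is a level flat bar, sleeve 20 mm wide and 14 mm high, ending 118 mm from the axis; it swings level about the vertical axis.
- lever (a joint): Angle of the lever in rad: 0 = shut, across the pipe; grows clockwise seen from above to 1.571 = fully open, in line with the pipe, at a hard stop. Stiff (0.2 N m, some 2.4 N at the sleeve), it stays where it is left. Starts between 0 and 0.25.
- bearing: Bystander, loose steel bearing ring 42 mm across, 15 mm high, origin at the centre of its underside.
- socket: Bystander, loose steel socket 28 mm across, 40 mm tall, origin at the centre of its underside.
- lug_nut: Bystander, loose wheel nut 26 mm across, 26 mm tall, origin at the centre of its underside.
- spray_can: Bystander, loose grey can 64 mm across, 170 mm tall, origin at the centre of its underside.
- parts_cup: Bystander, loose aluminium cup 80 mm across, 60 mm tall, origin at the centre of its underside.
- wrench: Bystander, loose wrench 130 mm long lying flat, origin at its middle.
- pad_box: Bystander, loose cardboard box 70 x 50 x 40 mm, origin at the centre of its underside.
Things that resemble listed ones, but are neither listed nor needed, are in the scene too. There is more than one size of the part that bears lever_pivot; the job needs the largest.

How it is judged:
By the outcome, as a careful person would: the job done as asked, in the order asked, and still so for the second after the job is handed in, with the robot touching nothing.
It also fails if it takes over 64 s, if anything falls off the work surface, if the arm or the gripper's body presses on something with over 40 N, if the wrist force passes 120 N, or if a joint passes its speed limit or range.

## Working session

There is one attempt and no reset: what is moved stays moved. The work goes in short steps, Python scripts to look and compute and a tool call to move; the robot and the scene stay as the last step left them, time stands still between calls to the robot, and variables do not carry over. Pictures are saved under pics/ and viewed, about 8 in all and at most 12, crops included, and the job is handed in when it is done.

Besides the shell and the picture viewer there is one more tool, called as a command line: name --pt "numbers of a row" for each row, then --argument value for the rest. send_rows: Moves the arm, as the interface text tells. Shift numbers are shares of 150 mm and turn numbers shares of 180 degrees, none past 1 either way. Its arguments: {"type":"object","properties":{"deltas":{"type":"array","items":{"type":"array","items":{"type":"number"}}},"squeeze":{"type":"number"}},"required":["deltas"]}

```bash
mkdir -p pics; cat > h.py <<'E'
import numpy as np, cv2
from bench import r
from scipy.spatial.transform import Rotation as R
def snap(n,f,crop=None,s=1):
    d=r.grab_frame(n); im=d["pixels"][:,:,::-1].copy()
    np.savez(f"pics/{f}.npz",**d)
    if crop: x0,y0,x1,y1=crop; im=im[y0:y1,x0:x1]
    if s!=1: im=cv2.resize(im,None,fx=s,fy=s,interpolation=cv2.INTER_CUBIC)
    cv2.imwrite(f"pics/{f}.png",im); return d
def px2w(d,uv,z):
    K=np.array(d["camera_matrix"]);D=np.array(d["dist_coeffs"]);M=cv2.Rodrigues(np.array(d["rvec"]).reshape(3,1))[0];t=np.array(d["tvec"]).ravel()
    n=cv2.undistortPoints(np.array([[uv]],float),K,D)[0,0]
    c=-M.T@t; v=M.T@np.array([n[0],n[1],1]); return c+v*(z-c[2])/v[2]
def w2px(d,p):
    return cv2.projectPoints(np.array(p,float).reshape(-1,3),np.array(d["rvec"],float),np.array(d["tvec"],float),np.array(d["camera_matrix"]),np.array(d["dist_coeffs"]))[0][:,0]
def rel(targets):
    o=r.get_obs(); Rm=R.from_rotvec(o["orientation"]).as_matrix()
    for p in targets: print(np.round(Rm.T@(np.array(p)-o["tcp_pos"])/0.15,3))
E
python3 - <<'E'
from h import *
snap("top","top0",s=1.42); snap("scene","sc0",s=1.42)
o=r.get_obs(); print(o); print(R.from_rotvec(o["orientation"]).as_matrix().round(3))
E
```

```text
{'clock': 0.1, 'joints': array([-1.39908432,  0.47774734,  0.02229823,  1.55633354, -0.01152965,
        1.10927571, -0.08307546]), 'qvel': array([-8.55175781e-04, -5.74159141e-04, -6.32420346e-05, -2.51503885e-03,
        3.82234382e-06,  9.69458320e-05, -1.58184310e-03]), 'tau': array([ 4.23722799e-03, -5.97761822e+01,  1.61374949e+00, -2.81954151e+01,
        1.28315753e-02,  5.07014774e-03,  3.34112633e-05]), 'tcp_pos': array([0.18625296, 0.64827172, 0.24141002]), 'orientation': array([-4.37962859e-01, -3.11075645e+00,  2.56020778e-03]), 'contact_force': array([-0.26749123, -0.80963097, -0.15260635]), 'moment': array([-0.00376944, -0.02536505,  0.02919354]), 'grip_width': 0.08550450224373894}
[[-0.961  0.276 -0.   ]
 [ 0.276  0.961 -0.002]
 [-0.    -0.002 -1.   ]]
```

View pics/top0.png

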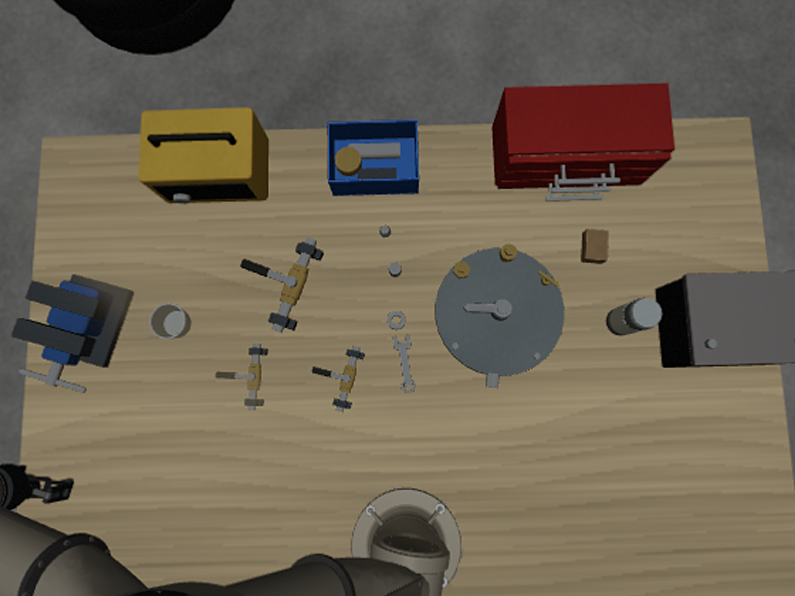

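View pics/sc0.png

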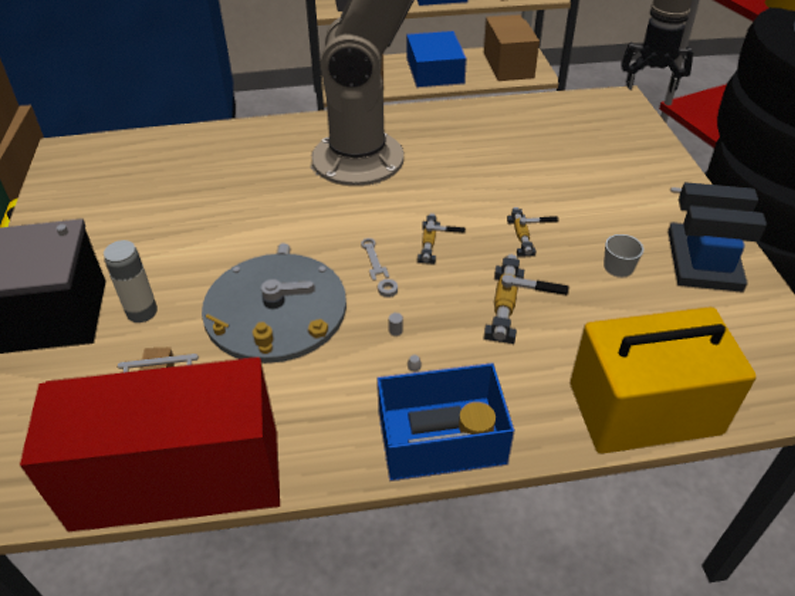

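The top view shows three valves, at (295,285), (255,377) and (345,380); the largest is at (295,285). The selector is at (500,310). Its outlets are the plug at (461,270), what looks like the coupler at (508,252) (tallest in the scene view, at (263,335)), and the tap at (549,279). Next I'll check these choices in close crops.

```bash
python3 - <<'E'
from h import *
d=dict(np.load("pics/top0.npz")); im=d["pixels"][:,:,::-1]
c=lambda x0,y0,w,h,s: cv2.resize(im[y0:y0+h,x0:x0+w],None,fx=s,fy=s,interpolation=cv2.INTER_CUBIC)
cv2.imwrite("pics/c1.png",np.hstack([c(302,168,100,110,4),c(160,160,100,110,4)]))
s=dict(np.load("pics/sc0.npz"))["pixels"][:,:,::-1]
E
```

```text
(no output)
```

View pics/c1.png

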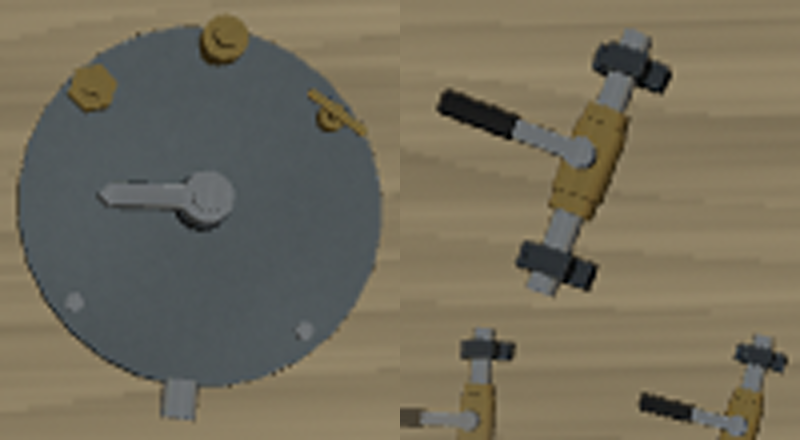

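The crop confirms the choices. Coupler sleeve at (224,40), plug at (92,88), tap at (330,118), hub cap at (211,192), arm tip at (99,195). The large valve has its pivot at (577,152), sleeve end at (440,103), and pipe ends at (638,32) and (541,292).

```bash
python3 - <<'E'
from h import *
d=dict(np.load("pics/top0.npz"))
def f(x,y,z,o): return px2w(d,((x+.5)/4-.5+o[0],(y+.5)/4-.5+o[1]),z)[:2]
S=(302,168);V=(60,160)
P=dict(coup=(224,40,.085),plug=(92,88,.042),tap=(330,118,.05),hub=(211,192,.068),tip=(99,195,.055),L=(17,200,.02),Rr=(382,200,.02),T=(205,23,.02),B=(205,387,.02),inlet=(180,418,.026))
W={k:f(*v,S) for k,v in P.items()}
for k,v in W.items(): print(k,v.round(4))
c=np.array([(W['T']+W['B'])[0]/2,(W['L']+W['Rr'])[1]/2]);print('plate c',c)
for k in('coup','plug','tap','tip','inlet'):
    for b in(c,W['hub']): 
        q=W[k]-b;print(k,np.hypot(*q).round(4),np.degrees(np.arctan2(q[1],q[0])).round(1))
Q=dict(piv=(577,152,.08),end=(440,100,.078),pt=(638,32,.045),pb=(541,292,.045))
X={k:f(*v,V) for k,v in Q.items()}
for k,v in X.items(): print(k,v.round(4))
q=X['pt']-X['pb'];print(np.hypot(*q),np.degrees(np.arctan2(q[1],q[0])),'mid',(X['pt']+X['pb'])/2)
q=X['end']-X['piv'];print(np.hypot(*q),np.degrees(np.arctan2(q[1],q[0])))
for n,u in dict(socket=(395,269),nut=(385,231),bear=(397,320),can=(640,312),cup=(170,321),box=(595,245)).items(): print(n,px2w(d,(u[0]/1.42,u[1]/1.42),.02)[:2].round(3))
E
```

```text
coup [ 0.6132 -0.2392]
plug [ 0.5869 -0.1402]
tap [ 0.556  -0.3246]
hub [ 0.498  -0.2256]
tip [ 0.4999 -0.1408]
L [ 0.5023 -0.0788]
Rr [ 0.4939 -0.3685]
T [ 0.6418 -0.2357]
B [ 0.3509 -0.2202]
inlet [ 0.3275 -0.1987]
plate c [ 0.4963644  -0.22362763]
coup 0.1179 -7.6
coup 0.116 -6.8
plug 0.1231 42.7
plug 0.1232 43.9
tap 0.1173 -59.4
tap 0.1148 -59.7
tip 0.0829 87.6
tip 0.0848 88.7
inlet 0.1706 171.6
inlet 0.1726 171.1
piv [0.5656 0.2348]
end [0.6099 0.3415]
pt [0.6675 0.1928]
pb [0.4621 0.2693]
0.21926090348144267 -20.426192729967635 mid [0.56478913 0.23104567]
0.1154814064474985 67.42297053973279
socket [0.596 0.007]
nut [0.685 0.027]
bear [0.48  0.005]
can [ 0.482 -0.538]
cup [0.492 0.515]
box [ 0.638 -0.449]
```

The target is the coupler in the middle outlet place, at about -8° azimuth. The arm sits at about 88°, so I'll push it clockwise with the shut fingers. First the transit, at height.

send_rows --pt "0 -0.2 -0.2 0 0 0 0" --pt "0 -0.4 -0.4 0 0 0 0" --pt "0 -0.6 -0.6 0 0 0 0" --pt "0 -0.8 -0.8 0 0 0 0" --pt "0 -1 -1 0 0 0 0" --pt "0 -1 -1 0 0 0 0"

```text
clock: 0.6
tcp_pos: [0.2943, 0.4553, 0.2419]
orientation: [0.453, 3.107, -0.007]
contact_force: [0.8, -0.4, -0.7]
grip_width: 0.0123
```

send_rows --pt "0 -0.2 -0.2 0 0 0 0" --pt "0 -0.4 -0.4 0 0 0 0" --pt "0 -0.6 -0.6 0 0 0 0" --pt "0 -0.8 -0.8 0 0 0 0" --pt "0 -1 -1 0 0 0 0" --pt "0 -1 -1 0 0 0 0"

```text
clock: 1.1
tcp_pos: [0.3953, 0.27, 0.2422]
orientation: [0.454, 3.107, -0.004]
contact_force: [0.7, 0.1, -1.0]
grip_width: -0.0
```

send_rows --pt "0 -0.2 -0.2 0 0 0 0" --pt "0 -0.4 -0.4 0 0 0 0" --pt "0 -0.6 -0.6 0 0 0 0" --pt "0 -0.8 -0.8 0 0 0 0" --pt "0 -1 -1 0 0 0 0" --pt "0 -1 -1 0 0 0 0"

```text
clock: 1.6
tcp_pos: [0.4974, 0.0844, 0.2426]
orientation: [0.454, 3.106, -0.004]
contact_force: [1.4, 0.8, 0.1]
grip_width: 0.0004
```

send_rows --pt "0 0 -0.2 0 0 0 0" --pt "0 0 -0.4 0 0 0 0" --pt "0 0 -0.6 0 0 0 0" --pt "0 0 -0.8 0 0 0 0" --pt "0 0 -0.8 0 0 0 0" --pt "0 0 -0.8 0 0 0 0"

```text
clock: 2.1
tcp_pos: [0.461, -0.0245, 0.2423]
orientation: [-0.444, -3.11, -0.0]
contact_force: [-0.1, 0.4, 0.2]
grip_width: -0.0
```

```bash
python3 - <<'E'
from h import *
d=snap("top","top1",(290,160,410,290),4.5); s=snap("scene","sc1",(130,160,260,260),5)
o=r.get_obs();print(o["clock"],o["joints"].round(2),o["tcp_pos"],o["orientation"]);rel([(0.455,-.164,.2),(0.455,-.164,.058)])
E
```

```text
2.2 [-0.47  0.12  0.42  2.07 -0.06  0.97  1.27] [ 0.46169908 -0.02232446  0.24225346] [-4.36897001e-01 -3.11102536e+00 -4.73045474e-04]
[-0.217 -0.92   0.281]
[-0.217 -0.921  1.228]
```

View pics/sc1.png

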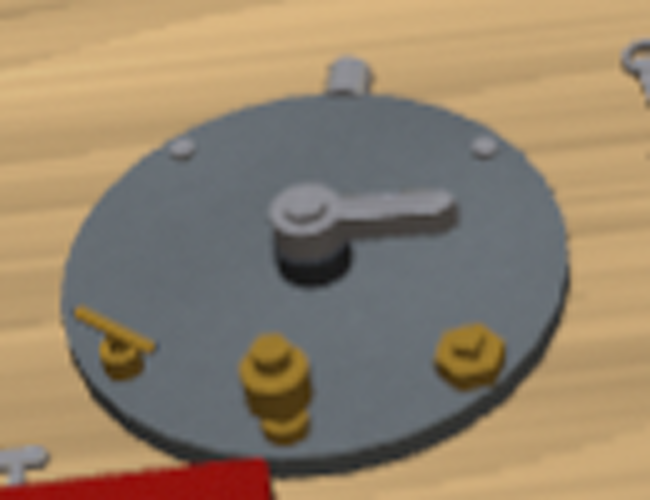

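The scene crop confirms the tall coupler at (275,380), in the middle place between the plug at (470,355) and the tap at (120,350).

send_rows --pt "0 -0.05 -0.2 0.05 0 0 -0.02" --pt "0 -0.1 -0.4 0.1 0 0 -0.04" --pt "0 -0.15 -0.6 0.2 0 0 -0.06" --pt "0 -0.2 -0.8 0.28 0 0 -0.078" --pt "0 -0.22 -0.92 0.28 0 0 -0.078" --pt "0 -0.22 -0.92 0.28 0 0 -0.078" --pt "0 -0.22 -0.92 0.28 0 0 -0.078"

```text
clock: 2.78
tcp_pos: [0.4555, -0.1648, 0.2]
orientation: [-0.056, -3.141, 0.0]
contact_force: [1.4, 0.0, 0.2]
grip_width: -0.0002
```

send_rows --pt "0 0 0 0.2 0 0 0" --pt "0 0 0 0.4 0 0 0" --pt "0 0 0 0.6 0 0 0" --pt "0 0 0 0.7 0 0 0" --pt "0 0 0 0.8 0 0 0" --pt "0 0 0 0.9 0 0 0" --pt "0 0 0 0.94 0 0 0" --pt "0 0 0 0.94 0 0 0" --pt "0 0 0 0.94 0 0 0"

```text
clock: 3.53
tcp_pos: [0.4557, -0.164, 0.0595]
orientation: [0.052, 3.141, 0.001]
contact_force: [-0.7, 0.1, -0.1]
grip_width: -0.0006
```

```bash
python3 - <<'E'
from h import *
d0=dict(np.load("pics/top0.npz")); s=dict(np.load("pics/sc1.npz"))
f=lambda x,y,z: px2w(s,((x+.5)/5-.5+130,(y+.5)/5-.5+160),z)[:2].round(4)
for n,a in dict(coup=(272,347,.085),hub=(305,206,.068),plug=(470,345,.042)).items(): print(n,f(*a))
o=r.get_obs();p=o["tcp_pos"];Rm=R.from_rotvec(o["orientation"]).as_matrix()
print(o["clock"],p,np.degrees(np.arctan2(Rm[1,1],Rm[0,1])),o["contact_force"])
H=np.array([.498,-.2245]);off=.021
for a in np.linspace(88,-4,18):
    t=np.radians(a);q=H+.062*np.array([np.cos(t),np.sin(t)])+off*np.array([-np.sin(t),np.cos(t)])
    v=Rm.T@np.append(q-p[:2],0)/.15
    print([0]+[float(x) for x in v.round(3)]+[0,0,round((88-a)/180,3)],sep='')
E
```

```text
coup [ 0.6179 -0.2414]
hub [ 0.4981 -0.2234]
plug [ 0.5928 -0.1404]
3.5333 [ 0.45568125 -0.16400412  0.05950599] 88.1053668364981 [-0.69995929  0.078887   -0.08386631]
[0, -0.156, 0.02, 0.0, 0, 0, np.float64(0.0)]
[0, -0.196, 0.031, 0.0, 0, 0, np.float64(0.03)]
[0, -0.236, 0.039, 0.0, 0, 0, np.float64(0.06)]
[0, -0.277, 0.042, 0.0, 0, 0, np.float64(0.09)]
[0, -0.318, 0.042, 0.0, 0, 0, np.float64(0.12)]
[0, -0.359, 0.038, 0.0, 0, 0, np.float64(0.15)]
[0, -0.4, 0.03, 0.0, 0, 0, np.float64(0.18)]
[0, -0.439, 0.018, 0.0, 0, 0, np.float64(0.21)]
[0, -0.478, 0.003, 0.0, 0, 0, np.float64(0.241)]
[0, -0.514, -0.016, -0.0, 0, 0, np.float64(0.271)]
[0, -0.549, -0.039, -0.0, 0, 0, np.float64(0.301)]
[0, -0.581, -0.064, -0.0, 0, 0, np.float64(0.331)]
[0, -0.611, -0.092, -0.0, 0, 0, np.float64(0.361)]
[0, -0.638, -0.124, -0.0, 0, 0, np.float64(0.391)]
[0, -0.662, -0.157, -0.0, 0, 0, np.float64(0.421)]
[0, -0.683, -0.193, -0.0, 0, 0, np.float64(0.451)]
[0, -0.7, -0.23, -0.0, 0, 0, np.float64(0.481)]
[0, -0.714, -0.269, -0.0, 0, 0, np.float64(0.511)]
```

send_rows --pt "0 -0.1 0.01 0 0 0 0" --pt "0 -0.156 0.02 0 0 0 0" --pt "0 -0.196 0.031 0 0 0 0.03" --pt "0 -0.236 0.039 0 0 0 0.06" --pt "0 -0.277 0.042 0 0 0 0.09" --pt "0 -0.318 0.042 0 0 0 0.12" --pt "0 -0.359 0.038 0 0 0 0.15" --pt "0 -0.4 0.03 0 0 0 0.18" --pt "0 -0.439 0.018 0 0 0 0.21" --pt "0 -0.478 0.003 0 0 0 0.241" --pt "0 -0.514 -0.016 0 0 0 0.271" --pt "0 -0.549 -0.039 0 0 0 0.301" --pt "0 -0.581 -0.064 0 0 0 0.331" --pt "0 -0.611 -0.092 0 0 0 0.361" --pt "0 -0.638 -0.124 0 0 0 0.391" --pt "0 -0.662 -0.157 0 0 0 0.421" --pt "0 -0.683 -0.193 0 0 0 0.451" --pt "0 -0.7 -0.23 0 0 0 0.481" --pt "0 -0.714 -0.269 0 0 0 0.511" --pt "0 -0.714 -0.269 0 0 0 0.511"

```text
clock: 5.2
tcp_pos: [0.5614, -0.2085, 0.0596]
orientation: [-2.299, -2.14, -0.001]
contact_force: [-1.1, 0.8, -0.4]
grip_width: -0.0
```

```bash
python3 - <<'E'
from h import *
o=r.get_obs();p=o["tcp_pos"];Rm=R.from_rotvec(o["orientation"]).as_matrix()
print(o["clock"],p,np.degrees(np.arctan2(Rm[1,1],Rm[0,1])),o["contact_force"])
snap("scene","sc2",(130,160,260,260),5)
E
```

```text
5.2 [ 0.56138891 -0.20849081  0.05962092] -4.103633937564953 [-1.09682766  0.78605846 -0.42046035]
```

View pics/sc2.png

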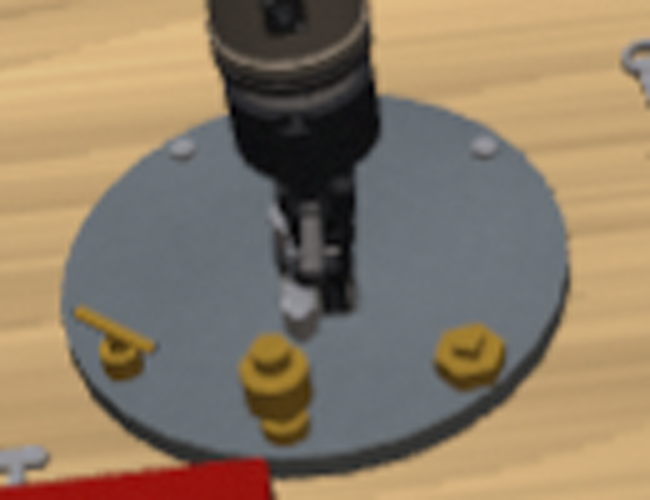

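The arm now points close to the coupler; its tip is at about (300,300). I'll back off to measure it.

send_rows --pt "0 0.15 0 0 0 0 0" --pt "0 0.3 0 0 0 0 0" --pt "0 0.5 0 -0.2 0 0 0" --pt "0 0.7 0 -0.3 0 0 0" --pt "0 0.9 0 -0.3 0 0 0" --pt "0 1 0 -0.3 0 0 0" --pt "0 1 0 -0.3 0 0 0"

```text
clock: 5.83
tcp_pos: [0.5725, -0.0537, 0.1047]
orientation: [-2.285, -2.155, -0.005]
contact_force: [0.5, -0.4, -0.5]
grip_width: 0.0001
```

```bash
python3 - <<'E'
from h import *
a=snap("top","top3"); b=snap("scene","sc3")
c=lambda d,x,y,w,h,s: cv2.resize(d["pixels"][y:y+h,x:x+w,::-1],None,fx=s,fy=s,interpolation=cv2.INTER_CUBIC)
cv2.imwrite("pics/c3.png",np.hstack([c(a,330,165,50,75,8),c(b,160,185,50,75,8)]))
E
```

```text
(no output)
```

View pics/c3.png

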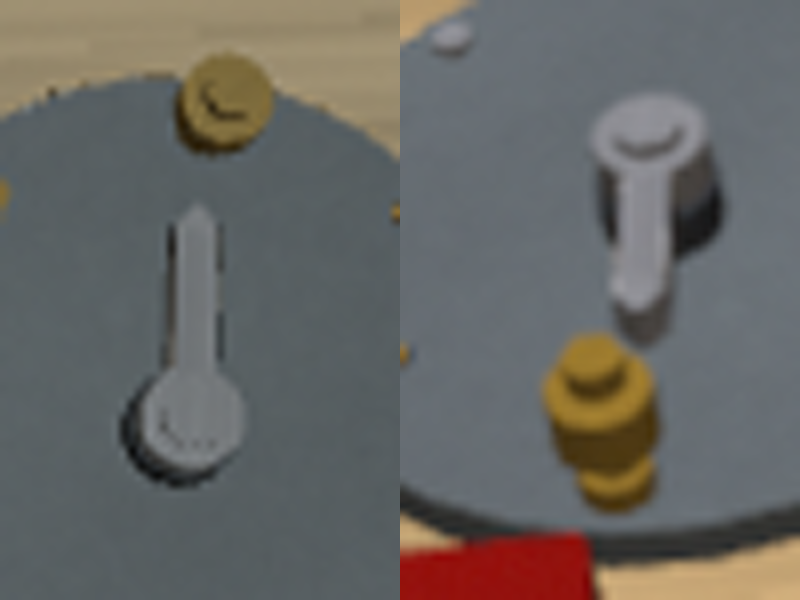

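The left crop shows the boss centre at (194,421), arm tip at (198,204) and sleeve at (227,102). The right crop shows the cap at (645,133), tip at about (637,305) and coupler top at (598,350). The arm points slightly short of the coupler.

```bash
python3 - <<'E'
from h import *
a=dict(np.load("pics/top3.npz")); b=dict(np.load("pics/sc3.npz"))
A=lambda x,y,z: px2w(a,((x+.5)/8-.5+330,(y+.5)/8-.5+165),z)[:2]
B=lambda x,y,z: px2w(b,((x-400+.5)/8-.5+160,(y+.5)/8-.5+185),z)[:2]
az=lambda q:np.degrees(np.arctan2(q[1],q[0])).round(2)
hA=A(194,421,.062); hB=B(650,135,.062)
print('hub',hA,hB)
print('armA tip',az(A(198,204,.062)-hA), 'mid',az(A(196.5,260,.062)-A(195,365,.062)))
print('armB',az(B(637,298,.062)-hB), az(B(638,285,.062)-B(645,185,.062)))
for z in(.072,.085): print('coupA',z,A(227,102,z),az(A(227,102,z)-hA))
print('coupB',B(598,352,.085),az(B(598,352,.085)-hB),'foot')
# model overlay for hub=mean, az candidates
H=(hA+hB)/2
for th in(-6,-7,-8,-9):
    t=np.radians(th);c=H+.125*np.array([np.cos(t),np.sin(t)])
    pa=w2px(a,[(*c,.085)])[0];pb=w2px(b,[(*c,.085),(*c,.02)])
    print(th,c.round(4),((pa-[330,165])*8+3.5).round(1),((pb-[160,185])*8+[403.5,3.5]).round(1).tolist())
# segment brass coupler in scene for sleeve extent
im=b["pixels"].astype(int); m=(im[...,0]-im[...,2]>50)
ys,xs=np.nonzero(m[220:252,170:198]); 
for y in range(220,252): 
    x=np.nonzero(m[y,175:197])[0]
    if len(x): print(y,x.min()+175,x.max()+175,end=' | ')
E
```

```text
hub [ 0.49401458 -0.22452203] [ 0.49446515 -0.22350481]
armA tip -4.11 mid -3.88
armB -4.72 -4.32
coupA 0.072 [ 0.61702587 -0.24244129] -8.29
coupA 0.085 [ 0.61419758 -0.24022794] -7.45
coupB [ 0.61646476 -0.24057927] -7.97 foot
-6 [ 0.6186 -0.2371] [218.2  91.2] [[608.9, 355.5], [636.0, 486.0]]
-7 [ 0.6183 -0.2392] [223.9  91.6] [[602.2, 355.7], [629.5, 486.2]]
-8 [ 0.618  -0.2414] [229.5  92.2] [[595.5, 355.8], [623.0, 486.3]]
-9 [ 0.6177 -0.2436] [235.2  92.8] [[588.8, 355.9], [616.5, 486.3]]
227 182 186 | 228 181 187 | 229 180 188 | 230 180 190 | 231 179 190 | 232 178 191 | 233 178 191 | 234 178 191 | 235 178 190 | 236 179 190 | 237 179 191 | 238 180 191 | 239 180 191 | 240 180 190 | 241 181 190 | 242 181 190 | 243 183 191 | 244 182 190 | 245 183 190 | 246 183 190 | 247 184 189 | 248 186 187 | 251 181 181 |
```

```bash
python3 - <<'E'
from h import *
o=r.get_obs();Rm=R.from_rotvec(o["orientation"]).as_matrix();print(o["tcp_pos"],np.degrees(np.arctan2(Rm[1,1],Rm[0,1])))
rel([(.568,-.175,.1047),(.568,-.175,.0595),(.565,-.195,.0595),(.5634,-.2134,.0595)])
E
```

```text
[ 0.57161734 -0.05867982  0.1048245 ] -3.7260592517358173
[-0.775  0.026  0.001]
[-0.775  0.026  0.302]
[-0.91   0.015  0.302]
[-1.033  0.012  0.302]
```

send_rows --pt "0 -0.2 0.01 0 0 0 0.01" --pt "0 -0.4 0.01 0 0 0 0.02" --pt "0 -0.6 0.02 0 0 0 0.025" --pt "0 -0.775 0.026 0.1 0 0 0.025" --pt "0 -0.775 0.026 0.2 0 0 0.025" --pt "0 -0.775 0.026 0.302 0 0 0.025" --pt "0 -0.775 0.026 0.302 0 0 0.025" --pt "0 -0.775 0.026 0.302 0 0 0.025"

```text
clock: 6.6
tcp_pos: [0.5663, -0.1749, 0.058]
orientation: [-2.377, -2.051, 0.002]
contact_force: [-0.3, -0.6, 1.1]
grip_width: -0.0001
```

```bash
python3 - <<'E'
from h import *
o=r.get_obs();Rm=R.from_rotvec(o["orientation"]).as_matrix();print(o["tcp_pos"],np.degrees(np.arctan2(Rm[1,1],Rm[0,1])))
rel([(.5634,-.2134,.0595)])
E
```

```text
[ 0.56625848 -0.17492044  0.05797607] -8.416000273189269
[-0.257  0.019 -0.01 ]
```

send_rows --pt "0 -0.06 0.005 0 0 0 0" --pt "0 -0.12 0.01 0 0 0 0" --pt "0 -0.16 0.015 0 0 0 0" --pt "0 -0.19 0.018 0 0 0 0" --pt "0 -0.22 0.018 0 0 0 0" --pt "0 -0.24 0.019 0 0 0 0" --pt "0 -0.257 0.019 0 0 0 0" --pt "0 -0.257 0.019 0 0 0 0" --pt "0 -0.257 0.019 0 0 0 0"

```text
clock: 7.35
tcp_pos: [0.5641, -0.2142, 0.059]
orientation: [-2.379, -2.051, 0.0]
contact_force: [0.2, 1.3, 0.1]
grip_width: -0.0
```

send_rows --pt "0 0.1 0 0 0 0 0" --pt "0 0.3 0 0 0 0 0" --pt "0 0.5 0 -0.2 0 0 0" --pt "0 0.7 0 -0.4 0 0 0" --pt "0 0.9 0 -0.6 0 0 0" --pt "0 1 0 -0.8 0 0 0" --pt "0 1 0 -0.8 0 0 0" --pt "0 1 0 -0.8 0 0 0"

```text
clock: 8.02
tcp_pos: [0.5871, -0.0648, 0.1802]
orientation: [2.375, 2.054, 0.003]
contact_force: [-0.2, -0.2, -0.9]
grip_width: -0.0
```

```bash
python3 - <<'E'
from h import *
a=snap("top","top4"); b=snap("scene","sc4")
c=lambda d,x,y,w,h,s: cv2.resize(d["pixels"][y:y+h,x:x+w,::-1],None,fx=s,fy=s,interpolation=cv2.INTER_CUBIC)
cv2.imwrite("pics/c4.png",np.hstack([c(a,330,165,50,75,8),c(b,160,185,50,75,8)]))
o=r.get_obs();print(o["tcp_pos"])
E
```

```text
[ 0.58517333 -0.06651257  0.1781961 ]
```

View pics/c4.png

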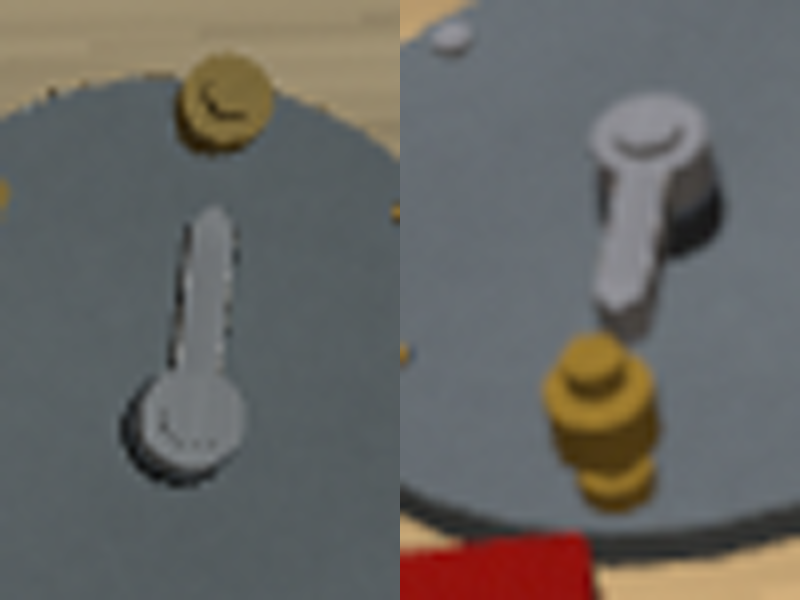

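The tip is now at (212,206) in the left crop and about (613,303) in the right one. Next I'll compare it numerically with the coupler, including a rendered silhouette comparison.

```bash
python3 - <<'E'
from h import *
a=dict(np.load("pics/top4.npz")); b=dict(np.load("pics/sc4.npz")); a0=dict(np.load("pics/top0.npz"));b0=dict(np.load("pics/sc1.npz"))
from scipy.optimize import minimize
def cyl(c,segs):
    return [np.array([(c[0]+rr*np.cos(t),c[1]+rr*np.sin(t),z) for z in zz for t in np.linspace(0,2*np.pi,40)]) for rr,zz in segs]
def hull_mask(d,parts):
    m=np.zeros((420*8,560*8),np.uint8)
    for P in parts:
        q=(w2px(d,P)+.5)*8; cv2.fillConvexPoly(m,cv2.convexHull(q.astype(np.float32)).astype(int),255)
    return cv2.resize(m,(560,420),interpolation=cv2.INTER_AREA)/255.
def arm(h,th):
    R2=np.array([[np.cos(th),-np.sin(th)],[np.sin(th),np.cos(th)]])
    bar=[(0,-.009),(.075,-.009),(.084,0),(.075,.009),(0,.009)]
    return [np.array([(*(h+R2@np.array(p)),z) for p in bar for z in(.042,.062)])]+cyl(h,[(.020,(.042,.062)),(.012,(.062,.068))])
# plate centre & brass masks
def brass(d):
    i=d["pixels"].astype(int); return np.clip((i[...,0]-i[...,2]-10)/40.,0,1)
for n,d,box in(('A',a,(345,168,370,190)),('B',b,(172,222,198,252))):
    x0,y0,x1,y1=box; i=d["pixels"].astype(float)
    # arm brightness mask: grey bright
    hx=(330,183,380,228) if n=='A' else (170,193,205,230)
    g=i[hx[1]:hx[3],hx[0]:hx[2]].mean(2); sat=(i.max(2)-i.min(2))[hx[1]:hx[3],hx[0]:hx[2]]
    def cost(p):
        top=[q for q in arm(np.array(p[:2]),p[2])]
        # only top faces (bright)
        top=[np.array([r_ for r_ in P if r_[2]>=.0619]) for P in top]
        m=hull_mask(d,top)[hx[1]:hx[3],hx[0]:hx[2]]
        w=(sat<40); mm=m[w];gg=g[w]
        return -np.corrcoef(mm,gg)[0,1]
    s=minimize(cost,[.4945,-.224,-.14],method='Nelder-Mead',options=dict(initial_simplex=[[.4945,-.224,-.14],[.498,-.224,-.14],[.4945,-.221,-.14],[.4945,-.224,-.08]],xatol=1e-4,maxiter=120))
    print(n,'arm hub',s.x[:2].round(4),'az',np.degrees(s.x[2]).round(2),s.fun.round(3))
    bm=brass(d)[y0:y1,x0:x1]
    def cc(p):
        m=hull_mask(d,cyl(p,[(.018,(.05,.075)),(.012,(.02,.085))]))[y0:y1,x0:x1]; return -np.corrcoef(m.ravel(),bm.ravel())[0,1]
    q=minimize(cc,[.618,-.2414],method='Nelder-Mead',options=dict(initial_simplex=[[.618,-.2414],[.622,-.2414],[.618,-.237]],xatol=1e-4,maxiter=100))
    v=q.x-s.x[:2]; print('  coupler',q.x.round(4),q.fun.round(3),'r',np.hypot(*v).round(4),'az',np.degrees(np.arctan2(v[1],v[0])).round(2))
E
```

```text
A arm hub [ 0.4965 -0.225 ] az -8.99 -0.647
  coupler [ 0.625 -0.246] -0.648 r 0.1302 az -9.29
B arm hub [ 0.4928 -0.2236] az -9.91 -0.559
  coupler [ 0.6182 -0.2428] -0.962 r 0.1269 az -8.72
```

From both views, extending the bar's centre line to 125 mm out meets the coupler axis: left (221,101) against (221,102), right x of about 605 against 605. That is good to about 1°. The selector is done, so I'll go to the lever.

send_rows --pt "0 0.2 -0.06 0 0 0 0" --pt "0 0.4 -0.12 0 0 0 0" --pt "0 0.6 -0.18 0 0 0 0" --pt "0 0.8 -0.24 0 0 0 0" --pt "0 1 -0.29 0 0 0 0" --pt "0 1 -0.29 0 0 0 0"

```text
clock: 8.62
tcp_pos: [0.5638, 0.0949, 0.1766]
orientation: [-2.37, -2.057, 0.003]
contact_force: [0.5, 1.0, -1.0]
grip_width: -0.0002
```

send_rows --pt "0 0.2 -0.06 0 0 0 0" --pt "0 0.4 -0.12 0 0 0 0" --pt "0 0.6 -0.18 0 0 0 0" --pt "0 0.8 -0.24 0 0 0 0" --pt "0 1 -0.29 0 0 0 0" --pt "0 1 -0.29 0 0 0 0"

```text
clock: 9.12
tcp_pos: [0.5428, 0.2498, 0.1767]
orientation: [-2.37, -2.059, 0.003]
contact_force: [-0.5, 1.0, -0.8]
grip_width: -0.0001
```

send_rows --pt "0 0.1 0 0 0 0 -0.038" --pt "0 0.2 0 0 0 0 -0.076" --pt "0 0.3 0 0 0 0 -0.114" --pt "0 0.4 0 0 0 0 -0.152" --pt "0 0.5 0 0 0 0 -0.19" --pt "0 0.58 0 0 0 0 -0.228" --pt "0 0.58 0 0 0 0 -0.266" --pt "0 0.58 0 0 0 0 -0.304" --pt "0 0.58 0 0 0 0 -0.342" --pt "0 0.58 0 0 0 0 -0.38" --pt "0 0.58 0 0 0 0 -0.421" --pt "0 0.58 0 0 0 0 -0.421" --pt "0 0.58 0 0 0 0 -0.421"

```text
clock: 10.2
tcp_pos: [0.5573, 0.3278, 0.178]
orientation: [-0.626, -3.077, 0.002]
contact_force: [-0.1, -0.6, 0.5]
grip_width: -0.0
```

```bash
python3 - <<'E'
from h import *
b=dict(np.load("pics/sc3.npz"))
im=cv2.resize(b["pixels"][175:250,335:410,::-1],None,fx=8,fy=8,interpolation=cv2.INTER_CUBIC);cv2.imwrite("pics/c5.png",im)
o=r.get_obs();Rm=R.from_rotvec(o["orientation"]).as_matrix();print(o["tcp_pos"],np.degrees(np.arctan2(Rm[1,1],Rm[0,1])),o["joints"].round(2))
rel([(.556,.33,.178),(.556,.33,.076)])
E
```

```text
[0.55732168 0.32777749 0.17795552] 66.99339690623529 [-1.09  0.57  0.67  1.72 -0.41  0.99  0.89]
[ 0.014  0.01  -0.   ]
[0.013 0.011 0.68 ]
```

View pics/c5.png

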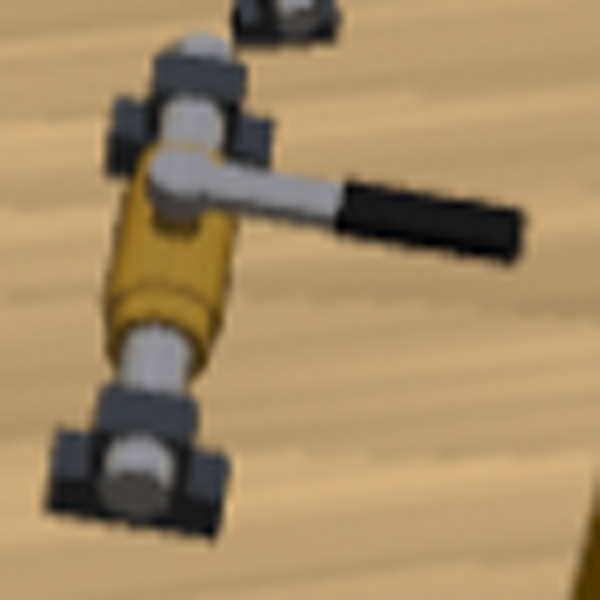

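The scene crop shows the lever pivot at (180,172) and the sleeve end at (520,232). I'll use it to check the pivot, then plan the arc.

```bash
python3 - <<'E'
from h import *
b=dict(np.load("pics/sc3.npz"))
B=lambda x,y,z: px2w(b,((x+.5)/8-.5+335,(y+.5)/8-.5+175),z)[:2]
p=B(180,172,.082);e=B(521,225,.078);v=e-p;print(p,e,np.hypot(*v),np.degrees(np.arctan2(v[1],v[0])))
o=r.get_obs();P=o["tcp_pos"];Rm=R.from_rotvec(o["orientation"]).as_matrix()
H=np.array([.5645,.234])
for a in list(np.linspace(68,-17,18)):
    t=np.radians(a);q=H+.085*np.array([np.cos(t),np.sin(t)])+.021*np.array([-np.sin(t),np.cos(t)])
    w=Rm.T@np.append(q-P[:2],0)/.15; print(round(a),q.round(4),[0]+[float(x) for x in w.round(3)[:2]]+[round((67-a)/180,3)])
E
```

```text
[0.56648256 0.23213537] [0.60617726 0.34216722] 0.11697298290097798 70.16276441449932
68 [0.5769 0.3207] [0, -0.138, 0.007, np.float64(-0.006)]
63 [0.5844 0.3193] [0, -0.188, 0.018, np.float64(0.022)]
58 [0.5917 0.3172] [0, -0.239, 0.025, np.float64(0.05)]
53 [0.5989 0.3145] [0, -0.29, 0.027, np.float64(0.078)]
48 [0.6058 0.3112] [0, -0.34, 0.025, np.float64(0.106)]
43 [0.6123 0.3073] [0, -0.391, 0.018, np.float64(0.133)]
38 [0.6186 0.3029] [0, -0.441, 0.007, np.float64(0.161)]
33 [0.6243 0.2979] [0, -0.489, -0.009, np.float64(0.189)]
28 [0.6297 0.2924] [0, -0.536, -0.028, np.float64(0.217)]
23 [0.6345 0.2865] [0, -0.581, -0.052, np.float64(0.244)]
18 [0.6389 0.2802] [0, -0.624, -0.079, np.float64(0.272)]
13 [0.6426 0.2736] [0, -0.664, -0.11, np.float64(0.3)]
8 [0.6458 0.2666] [0, -0.702, -0.145, np.float64(0.328)]
3 [0.6483 0.2594] [0, -0.736, -0.182, np.float64(0.356)]
-2 [0.6502 0.252 ] [0, -0.767, -0.223, np.float64(0.383)]
-7 [0.6514 0.2445] [0, -0.794, -0.266, np.float64(0.411)]
-12 [0.652  0.2369] [0, -0.818, -0.311, np.float64(0.439)]
-17 [0.6519 0.2292] [0, -0.837, -0.358, np.float64(0.467)]
```

send_rows --pt "0 0.013 0.01 0.2 0 0 0" --pt "0 0.013 0.01 0.4 0 0 0" --pt "0 0.013 0.01 0.55 0 0 0" --pt "0 0.013 0.01 0.65 0 0 0" --pt "0 0.013 0.01 0.68 0 0 0" --pt "0 0.013 0.01 0.68 0 0 0"

```text
clock: 10.7
tcp_pos: [0.5556, 0.3309, 0.0758]
orientation: [-0.621, -3.078, 0.003]
contact_force: [-0.1, 0.2, -0.0]
grip_width: -0.0003
```

send_rows --pt "0 -0.08 0 0 0 0 0" --pt "0 -0.151 -0.003 0 0 0 0" --pt "0 -0.201 0.008 0 0 0 0.022" --pt "0 -0.252 0.015 0 0 0 0.05" --pt "0 -0.303 0.017 0 0 0 0.078" --pt "0 -0.353 0.015 0 0 0 0.106" --pt "0 -0.404 0.008 0 0 0 0.133" --pt "0 -0.454 -0.003 0 0 0 0.161" --pt "0 -0.502 -0.019 0 0 0 0.189" --pt "0 -0.549 -0.038 0 0 0 0.217" --pt "0 -0.594 -0.062 0 0 0 0.244" --pt "0 -0.637 -0.089 0 0 0 0.272" --pt "0 -0.677 -0.12 0 0 0 0.3" --pt "0 -0.715 -0.155 0 0 0 0.328" --pt "0 -0.749 -0.192 0 0 0 0.356" --pt "0 -0.78 -0.233 0 0 0 0.383" --pt "0 -0.807 -0.276 0 0 0 0.411" --pt "0 -0.831 -0.321 0 0 0 0.439" --pt "0 -0.85 -0.368 0 0 0 0.467" --pt "0 -0.85 -0.368 0 0 0 0.467"

```text
clock: 12.37
tcp_pos: [0.6546, 0.23, 0.0788]
orientation: [2.524, 1.867, 0.005]
contact_force: [0.6, -1.0, 1.0]
grip_width: 0.0
```

send_rows --pt "0 -0.015 0 0 0 0 0.01" --pt "0 -0.03 0 0 0 0 0.019" --pt "0 -0.04 0 0 0 0 0.019" --pt "0 -0.05 0 0 0 0 0.019" --pt "0 -0.05 0 0 0 0 0.019" --pt "0 -0.05 0 0 0 0 0.019"

```text
clock: 12.87
tcp_pos: [0.6501, 0.2247, 0.0772]
orientation: [-2.575, -1.799, -0.0]
contact_force: [2.6, 1.8, 1.3]
grip_width: 0.0
```

send_rows --pt "0 -0.01 0 0 0 0 0" --pt "0 -0.02 0 0 0 0 0" --pt "0 -0.02 0 0 0 0 0" --pt "0 -0.02 0 0 0 0 0"

```text
clock: 13.2
tcp_pos: [0.6499, 0.2243, 0.0771]
orientation: [-2.573, -1.8, -0.005]
contact_force: [3.8, 6.4, -0.6]
grip_width: -0.0003
```

It has reached the stop: a 3 mm command moved it only 0.4 mm and the force rose. One more small push to seat it, then I back off.

send_rows --pt "0 -0.02 0 0 0 0 0" --pt "0 -0.03 0 0 0 0 0" --pt "0 -0.03 0 0 0 0 0" --pt "0 -0.03 0 0 0 0 0"

```text
clock: 13.53
tcp_pos: [0.6497, 0.2242, 0.0773]
orientation: [-2.569, -1.803, -0.013]
contact_force: [9.5, 14.1, -3.8]
grip_width: -0.0004
```

send_rows --pt "0 0.1 0 0 0 0 0" --pt "0 0.3 0 0 0 0 0" --pt "0 0.45 0 -0.2 0 0 0" --pt "0 0.6 0 -0.5 0 0 0" --pt "0 0.8 0 -0.7 0 0 0" --pt "0 1 0 -0.8 0 0 0" --pt "0 1 0 -0.8 0 0 0" --pt "0 1 0 -0.8 0 0 0"

```text
clock: 14.2
tcp_pos: [0.6992, 0.3605, 0.1975]
orientation: [2.572, 1.803, 0.001]
contact_force: [-0.5, -0.8, -1.3]
grip_width: 0.0002
```

```bash
python3 - <<'E'
from h import *
a=snap("top","top6"); b=snap("scene","sc6")
c=lambda d,x,y,w,h,s: cv2.resize(d["pixels"][y:y+h,x:x+w,::-1],None,fx=s,fy=s,interpolation=cv2.INTER_CUBIC)
top=np.hstack([c(a,160,160,80,75,5),c(b,325,165,80,75,5)])
cv2.imwrite("pics/c6.png",np.vstack([top,cv2.resize(np.hstack([a["pixels"],b["pixels"]])[100:300,:,::-1],(800,143))]))
o=r.get_obs();print(o["tcp_pos"],o["contact_force"],o["clock"])
E
```

```text
[0.69839008 0.35657344 0.19552862] [-0.2735006  -0.57574269  0.04422968] 14.3
```

View pics/c6.png

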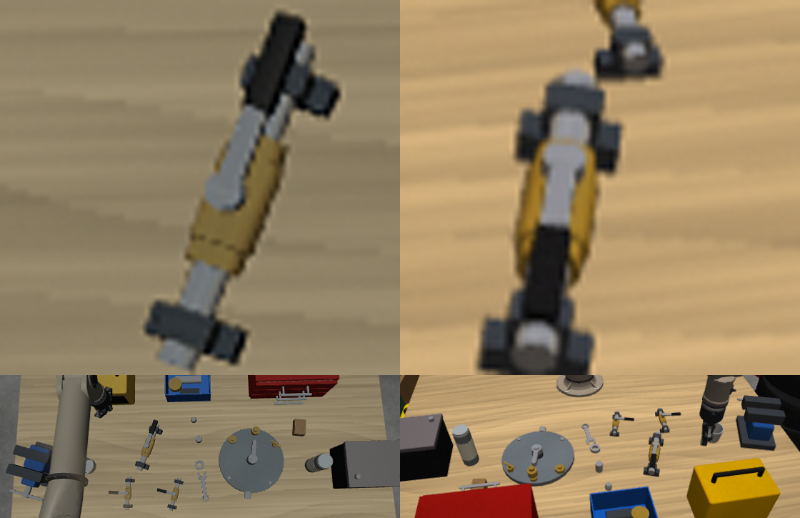

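The lever (left crop, (225,190) to (290,20)) lies parallel to the pipe at its stop. The overview shows the arm pointing at the coupler, the loose things unmoved and the robot clear.

```bash
python3 -c "
from bench import r
print(r.hand_in())"
```

```text
the job is handed in; nothing more can be done
None
```

I pushed the selector arm clockwise with the shut fingers, from about 88° to about -8.8°, so it points at the tall coupler in the middle place. After that I pushed the largest valve's lever clockwise to its hard stop and backed the robot clear, then handed in at about 14 s of the 64 s allowed.

- **Selector:** Extending the arm's centre line out to the coupler met the coupler's axis in both camera views, to within about 1°. An automatic silhouette fit disagreed a little. It gave the arm at -9.0° (top view) and -9.9° (scene view), and the coupler at -9.3° and -8.7°. The top-view fit was poor, so I trusted the centre-line reading.
- **Lever:** At the end a further 3 to 4 mm of commanded push moved it only a fraction of a millimetre. The measured force rose to about 17 N, and in the last pictures the lever lies in line with the pipe.
- **Everything else:** The last pictures show the arm still on the coupler, the loose things apparently unmoved and the robot clear with no contact force. I judged the loose things by eye only. I never measured the selector arm's lift directly, but it looked seated in the close-ups and I pushed it only sideways.

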